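# Hand out a glazing packer case and ring the counter bell

### The arm

A 6-joint arm with a two-finger parallel gripper is mounted at the origin on the work surface. World frame = base frame: x ahead of the robot, y to its left, z up, the work surface at z = 0. Lengths are in mm, angles in rad, forces in N, time in s.
With the tool pointing down it reaches from about 400 to 925 mm from the base axis. Payload 12.5 kg.
Tool frame: the origin (TCP) lies midway between the tips of the shut fingers; the grasp point (between the pads) lies 19 mm behind it; z points along the fingers, y is the line along which they close (so a half turn about z gives the same grasp; the last joint's range is limited). The gripper opens to 95 mm and grips with 3 to 60 N. Pads are 20 mm wide; open, the fingers measure 119 mm over their backs; the gripper's body (75 mm by 180 mm) begins 59 mm behind the grasp point.
Start: joints at [1.017, 0.491, 1.559, -0, 1.092, -0.106], TCP at [270.601, 563.402, 214.661] pointing down, gripper open.
Joint ranges: [-3.1, 3.1], [-0.84, 2.19], [0.05, 2.79], [-1.13, 4.28], [0.06, 2.93], [-2.69, 2.69]. Speed limits (rad/s): [2.22, 2.22, 2.79, 3.14, 3.14, 3.14].

### API

Orientations are given as [roll, pitch, yaw] about the fixed x, y, z axes, in that order (R = Rz(yaw) Ry(pitch) Rx(roll)).
In Python, from cell import monitor, viewer, order gives the robot as it stands.
- The arm moves only by the tool move_arm, never from a script. Its argument "moves" is one flat list of numbers, 4 for each row, row after row: the shift along the tool's x, y, z normalised to -1 to 1, where 1 is 0.15 m, then the turn about the tool's z normalised to -1 to 1, where 1 is pi/2 rad. A call has 1 to 10 rows; each row shifts and turns the commanded pose from where the row before left it, along the tool's axes as they then stand; what a row does not reach is not made up. A row lasts 1/8 s, in which the tool goes at most 62.5 mm and 10.7 degrees, less where a joint would pass 70% of its speed; a pose out of reach is approached as far as the arm can. A call with a number of a shift or a turn outside -1 to 1 is refused whole. A call with a gripper value outside its range is refused whole. "claw" is the finger opening in mm, from 0 to 95.1, set as the call begins (left out, the last holds). The fingers move at their own pace and stop on an object; the grip force is fixed at half the most. Time passes only in rows, so rows that do not move let the fingers close. It gives the time, the measured TCP pose, the force, the opening and the grip force at its end, in the units of the state.
- monitor.state(): the state, without advancing time (a new reading comes with each control period).
- viewer.read_camera(name): name is "scene" or "top" or "wrist"; returns the picture (384x512x3 uint8, red, green, blue); there is no depth.
- viewer.camera_info(name): a dict with "K" (3x3 intrinsics, pixels), "camera_from_world" (4x4, takes a point from world to camera coordinates). Camera axes: x right, y down, z forward; pixel columns grow to the right and rows downward; lengths in mm; the calibration is good to about 2 mm. A picture is of the moment at which its call begins: read the wrist's pose just before it. camera_info takes no time and is no camera call; for the wrist camera it gives the pose at the moment of the call.
- order.job_done(): hands the job in; it is judged then, once.
The state is a dict: "t": time; "joints": joint angles; "qvel": joint speeds; "tau": joint torques, N m; "eef_pos": TCP position; "tcp_rot": TCP orientation; "ft_force": force on the tool from outside, world axes, zero at the start; "moment": the same for the moment, N m; "opening": opening from 0.0 (shut) to 1.0 (fully open); "grip_force": force on a finger pad.
Only numpy, scipy, OpenCV 4.12 (cv2) and the standard library are available. Lean on these libraries where they do the work, as an engineer would, in place of code of your own. Each camera call takes 0.05 s, during which the arm holds its last target. There are 200 camera calls.

### The job

A customer's order still lacks the blue case of glazing packers: lift it out of its compartment in the slanted cardboard carton, stand it gently upright in the empty bay of the grey order tray and let go, and only then press the desk bell's button to call the customer. Leave the other two cases, the window handles, the vent cover and the hinge arm where they are.

Things in the scene. Friction and masses are not known exactly. Their poses are not given: they have to be found in the camera images.
- pack_blue_center (a point): Centre of the loose blue rigid case, 0.2 kg: x 60 mm wide, y 32 mm thick, z 130 mm tall. It starts in any one of the carton's three compartments, slanted like the carton (z leans 30 deg from vertical towards carton -x), resting on the floor and with its -x side on the robot-side wall; its top is level with the divider tops; 30 mm or more is free between each y face and the divider.
- pack_red_center (a point): Centre of the red case, same size and stance, in another compartment. To be left.
- pack_green_center (a point): Centre of the green case, same size and stance, in another compartment. To be left.
- carton: Fixed open cardboard carton on a steel stand, left or right of the robot. Origin on the counter under it, axes level: y along its row of compartments, -x to the robot side. Box tilted 30 deg about y, open top facing up and to -x; 110 mm deep x 332 (y) x 135 mm tall, walls and dividers 5 mm; compartments 100 mm (slanted x) x 104 mm (y) inside, centred at y = -109, 0, 109 mm.
- carton_flap (a point): Middle of the top edge of the carton's back flap (about 255 mm up), axes as the carton's. The back wall rises 70 mm above the divider tops, along the slant, as a frame with one window behind each compartment and a 20 mm bar along this edge; it overhangs the compartments: a tool pointing straight down does not fit; reach in and draw out along the slant.
- tray: Fixed grey order tray, 200 (x) x 270 (y) x 28 mm tall, on the side away from the carton. Origin under its centre, z up. A divider along x, as tall as the rim, parts it into a wider bay (towards -y) with the two white window handles and an empty bay (towards +y).
- tray_bay (a point): Centre of the empty bay's floor, 4 mm above the counter; axes as the tray's. Bay inside: 190 mm (x) x 96 mm (y), its walls 24 mm above its floor.
- handle_a: White uPVC window handle, 150 x 26 x 38 mm, loose, lying along x in the tray's wider bay. Origin under its centre. To be left.
- handle_b: Second white window handle, same.
- bell_top (a point): Centre of the top face of the chrome desk bell's push button, a disc 22 mm across, 58 mm above the counter; the button moves down with the press. The bell is fixed, a chrome dome 84 mm across, 46 mm tall.
- bell_button (a joint): Travel of the bell's button in m: 0 up, 0.006 fully down; it rings beyond 0.004. Spring: starts at 1.5 N, about 5 N fully down; it springs back up.
- vent: Copper trickle vent cover, 30 (x) x 200 (y) x 10 mm, loose, lying flat. Origin under its centre. To be left.
- hinge_arm: Stainless friction hinge arm, 180 (x) x 18 x 8 mm, loose, lying flat. Origin under its centre. To be left.
Not all that is in view belongs to the job. There is more than one size of the part that bears pack_blue_center; the job needs the smallest.

How it is judged (in metres and radians):
On the way, in this order (a step that is already met when the one before it is completed fails the run):
1. the blue case is lifted clear of the carton (distance of pack_blue_center from where it was at the start of the episode above 0.12 m and contact force between pack_blue and carton below 0.05 N), for 0.1 s.
2. the blue case stands upright in the tray's empty bay, let go (x of pack_blue_center in the frame of tray_bay between -0.085 and 0.085 m and y of pack_blue_center in the frame of tray_bay between -0.042 and 0.042 m and z of pack_blue_center in the frame of tray_bay between 0.058 and 0.071 m and angle between pack_blue_center's own z axis and vertical below 0.12 rad and contact force between the fingers and pack_blue below 0.2 N), for 0.3 s.
3. the bell's button is pressed (value of joint bell_button above 0.004 m), for 0.02 s.
At the end, for the whole second after the job is handed in: The blue case stands released, at rest, on the floor of the tray's empty bay, within 0.12 rad of upright; after that the bell button was pressed past 4 mm and is up again; the other cases, handles, vent cover and hinge arm lie within 30 mm of where they began (x of pack_blue_center in the frame of tray_bay between -0.085 and 0.085 m and y of pack_blue_center in the frame of tray_bay between -0.042 and 0.042 m and z of pack_blue_center in the frame of tray_bay between 0.058 and 0.071 m and angle between pack_blue_center's own z axis and vertical below 0.12 rad and linear speed of pack_blue below 0.02 m/s and value of joint bell_button below 0.002 m and distance of each of pack_red_center, pack_green_center, handle_a, handle_b, vent, hinge_arm from where it was at the start of the episode below 0.03 m); the robot touches nothing.
It fails at once if the bell is rung before the blue case stands in the tray (value of joint bell_button above 0.004 m and not (x of pack_blue_center in the frame of tray_bay between -0.085 and 0.085 m and y of pack_blue_center in the frame of tray_bay between -0.042 and 0.042 m and z of pack_blue_center in the frame of tray_bay between 0.058 and 0.071 m and angle between pack_blue_center's own z axis and vertical below 0.12 rad and contact force between the fingers and pack_blue below 0.2 N)).
It fails at once if the blue case is dropped or banged into the tray (over 45 N) (contact force between pack_blue and tray above 45 N).
It fails at once if another case, a handle, the vent cover or the hinge arm is moved over 30 mm (distance of any of pack_red_center, pack_green_center, handle_a, handle_b, vent, hinge_arm from where it was at the start of the episode above 0.03 m).
It also fails if it takes over 61 s, if anything falls off the work surface, if the arm or the gripper's body presses on something with over 40 N, if the wrist force passes 120 N, or if a joint passes its speed limit or range.

## Working session

There is one attempt and no reset: what is moved stays moved. The work goes in short steps, Python scripts to look and compute and a tool call to move; the robot and the scene stay as the last step left them, time stands still between calls to the robot, and variables do not carry over. Pictures are saved under pics/ and viewed, at most 12 in all, crops included, and the job is handed in when it is done.

Besides the shell and the picture viewer there is one more tool, called after "Call:" by a JSON object that holds its "api" and its "payload". move_arm: Moves the arm, as the interface text tells. Scaled input: -1 to 1 covers 0.15 m each way for a shift and pi/2 rad each way for a turn. Its arguments: {"type":"object","properties":{"moves":{"type":"array"},"claw":{"type":"number"}},"required":["moves"]}

```bash
mkdir -p pics; ls; python3 - <<'E'
from cell import monitor, viewer
import cv2,numpy as np
for n in("scene","top"):
    im=viewer.read_camera(n); cv2.imwrite(f"pics/{n}0.png",im[:,:,::-1]); i=viewer.camera_info(n); print(n,np.round(i["K"],1).tolist(),np.round(i["camera_from_world"],3).tolist())
s=monitor.state();print(s)
E
```

```text
pics
scene [[353.5, 0.0, 258.4], [0.0, 353.5, 187.0], [0.0, 0.0, 1.0]] [[0.804, 0.594, -0.003, -428.357], [0.388, -0.529, -0.755, -90.099], [-0.45, 0.606, -0.656, 1397.289], [0.0, 0.0, 0.0, 1.0]]
top [[489.9, 0.0, 256.0], [0.0, 489.9, 178.5], [0.0, 0.0, 1.0]] [[0.016, -1.0, 0.018, -34.54], [-0.982, -0.019, -0.186, 560.963], [0.187, -0.015, -0.982, 1454.491], [0.0, 0.0, 0.0, 1.0]]
{'t': 0.1, 'joints': array([ 1.01740209e+00,  4.91479003e-01,  1.55937511e+00, -2.19368071e-05,
        1.09169367e+00, -1.05604601e-01]), 'qvel': array([-6.70440576e-05, -2.13176236e-03, -2.94101707e-04, -2.06035009e-03,
        1.34167694e-03, -1.52716825e-04]), 'tau': array([ 2.37593798e-03, -6.13621402e+01, -2.58614856e+01,  6.93867705e-02,
        4.69580793e-02, -2.79891822e-06]), 'eef_pos': array([270.48617813, 563.20787496, 214.1373936 ]), 'tcp_rot': array([-3.14064079e+00, -8.13299390e-05,  2.69381310e+00]), 'ft_force': array([-0.20160889, -0.8578673 , -0.35813309]), 'moment': array([-0.03734988, -0.03700398,  0.04068653]), 'grip_force': 0.0, 'opening': 0.9979416741329001}
```

View pics/scene0.png

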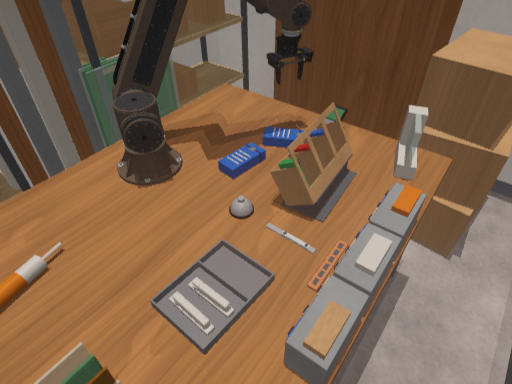

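View pics/top0.png

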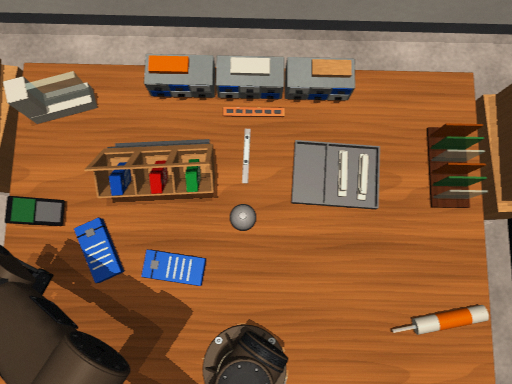

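The top view shows the small blue case in the carton's left (+y) compartment at about (120,180), with red and green to its right. The bell is at (243,217), and the tray's empty bay is its left part at (309,174). The two large blue cases lying on the counter are decoys.

```bash
cat > h.py <<'E'
import numpy as np,cv2
from cell import monitor,viewer
def ray(n,uv,info=None):
    i=info or viewer.camera_info(n);T=np.array(i["camera_from_world"]);R=T[:3,:3];c=-R.T@T[:3,3]
    d=R.T@np.linalg.inv(i["K"])@np.array([uv[0],uv[1],1.]);return c,d
def onz(n,uv,z,info=None):
    c,d=ray(n,uv,info);return np.round(c+d*(z-c[2])/d[2],1)
def tri(r1,r2):
    A=np.stack([r1[1],-r2[1]],1);s=np.linalg.lstsq(A,r2[0]-r1[0],rcond=None)[0]
    p=r1[0]+s[0]*r1[1];q=r2[0]+s[1]*r2[1];return np.round((p+q)/2,1),round(np.linalg.norm(p-q),1)
def proj(n,p,info=None):
    i=info or viewer.camera_info(n);q=np.array(i["camera_from_world"])@np.r_[p,1];q=i["K"]@q[:3];return q[:2]/q[2]
E
python3 - <<'E'
from h import *
print("bell",onz("top",(243,217),30))
for p in((294,141),(380,144),(378,208),(292,205)):print("tray",onz("top",p,28))
for p in((120,180),(158,178),(192,177)):print("case",onz("top",p,160))
w=viewer.camera_info("wrist");c,d=ray("wrist",(256,192),w);print("wristcam",c,d,w["K"])
print(np.round(w["camera_from_world"],2))
im=cv2.imread("pics/top0.png");a=cv2.resize(im[130:210,75:225],None,fx=5,fy=5,interpolation=cv2.INTER_CUBIC)
cv2.imwrite("pics/crop.png",a)
E
```

```text
bell [444.4  13.1  30. ]
tray [ 689.9 -143.9   28. ]
tray [ 685.8 -418.4   28. ]
tray [ 480.3 -405.7   28. ]
tray [ 484.7 -138.    28. ]
case [529.2 363.  160. ]
case [537.1 255.8 160. ]
case [541.9 159.5 160. ]
wristcam [203.6556819  594.99306085 384.05828668] [ 0.23862004 -0.10684105 -0.96525083] [[319.02340375   0.         253.60509366]
 [  0.         319.02340375 192.86492439]
 [  0.           0.           1.        ]]
[[ 4.3000e-01  9.0000e-01 -0.0000e+00 -6.2430e+02]
 [ 8.7000e-01 -4.2000e-01  2.6000e-01 -3.0340e+01]
 [ 2.4000e-01 -1.1000e-01 -9.6000e-01  3.9029e+02]
 [ 0.0000e+00  0.0000e+00  0.0000e+00  1.0000e+00]]
```

View pics/crop.png

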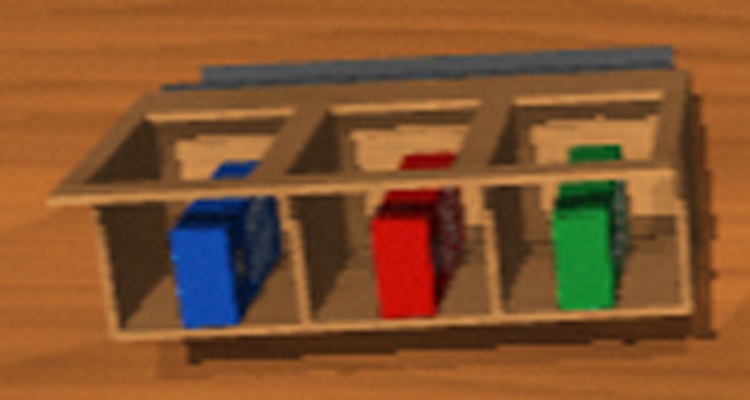

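The crop shows the flap edge from px (85,170) to (209,164), the front wall top from (98,196) to (213,192), and the blue case's top front edge from (111,195) to (123,194). The flap does overhang the back of the case tops.

```bash
python3 - <<'E'
from h import *
f=[onz("top",p,255) for p in((85,170),(209,164))]
w=[onz("top",p,141) for p in((98,196),(213,192))]
c=[onz("top",p,142) for p in((111,195),(123,194.4))]
b=[onz("top",p,172) for p in((110,170),)]
print(f,w,c,b)
for a in(f,w,c):
    d=a[0]-a[1];print(np.linalg.norm(d),np.arctan2(-d[0],d[1]))
E
```

```text
[array([537.1, 431.8, 255. ]), array([560. , 104.5, 255. ])] [array([485. , 427.4, 141. ]), array([502.8,  99.7, 141. ])] [array([488.4, 390.4, 142. ]), array([490.8, 356.4, 142. ])] [array([555.2, 389.8, 172. ])]
328.1001371532783 0.06985255712365926
328.18307390845126 0.054264647444438964
34.0846006284363 0.07047134457879663
```

Call:
{"api": "move_arm", "payload": {"moves": [0,0,-0.26,-0.11,0,0,-0.26,-0.11,0,0,-0.26,-0.105,-0.24,-0.265,0,0,-0.24,-0.265,0,0,-0.24,-0.265,0,0,-0.24,-0.265,0,0,-0.24,-0.265,0,0,0,0,0,0], "claw": 62}}

```text
t: 1.23
eef_pos: [464.8, 373.9, 331.1]
tcp_rot: [-3.141, -0.001, -3.083]
ft_force: [-0.3, 0.8, -0.7]
opening: 0.65
grip_force: 0.0
```

```bash
python3 - <<'E'
from h import *
w=viewer.camera_info("wrist");np.save("w1.npy",w,allow_pickle=True)
im=viewer.read_camera("wrist");cv2.imwrite("pics/w1.png",im[:,:,::-1]);s=monitor.state();print(s["t"],s["eef_pos"],s["tcp_rot"],ray("wrist",(256,192),w))
E
```

```text
1.275 [463.59333784 375.1628711  331.21724592] [-3.14133184e+00 -7.12020257e-04 -3.08163013e+00] (array([390.74755311, 369.05911295, 501.06350667]), array([ 0.26031551,  0.02292545, -0.9652844 ]))
```

View pics/w1.png

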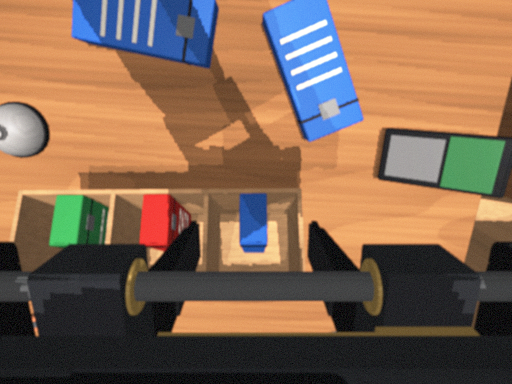

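The wrist view shows the blue case top spanning about (240,194) to (266,250), between the fingers. The front wall's top is at row ~190, and the yaw looks aligned.

```bash
python3 - <<'E'
from h import *
w=np.load("w1.npy",allow_pickle=True).item()
im=cv2.imread("pics/w1.png");h=cv2.cvtColor(im,cv2.COLOR_BGR2HSV)
m=cv2.inRange(h,(105,120,50),(130,255,255));m[:185]=0;m[262:]=0;m[:,:225]=0;m[:,285:]=0
ys,xs=np.nonzero(m)
for y in(194,198,205,215,230,240,246,250):
    x=xs[ys==y];print(y,x.min() if len(x) else 0,x.max() if len(x) else 0,im[y,252].tolist())
print(ys.min(),ys.max())
for uv in((240,ys.min()),(266.5,ys.min())):print("front",onz("w",uv,142.5,w))
col=im[180:200,232].astype(int).sum(1);print(col)
for r in(187,190,193):print("row",r,onz("w",(253,r),141,w))
print(onz("w",(253,246),172.5,w))
E
```

```text
194 241 265 [124, 69, 47]
198 240 265 [129, 65, 26]
205 240 265 [136, 72, 38]
215 240 265 [139, 71, 31]
230 241 265 [166, 88, 43]
240 240 266 [236, 131, 66]
246 243 264 [112, 63, 28]
250 244 263 [168, 88, 42]
194 251
front [491.  359.1 142.5]
front [489.1 389.9 142.5]
[239 239 269 252 255 264 247 265 280 324 338 326 332 287 304 297 314 318
 318 289]
row 187 [482.  373.8 141. ]
row 190 [485.6 374.  141. ]
row 193 [489.3 374.2 141. ]
[542.  377.3 172.5]
```

Call:
{"api": "move_arm", "payload": {"moves": [-0.13,-0.008,0.3,0,-0.13,-0.008,0.3,0,0,0,0.34,0,0,0,0,0,0,0,0,0]}}

```text
t: 1.9
eef_pos: [501.9, 377.4, 192.6]
tcp_rot: [3.141, 0.002, -3.078]
ft_force: [-0.4, 1.2, 0.7]
opening: 0.65
grip_force: 0.0
```

```bash
python3 - <<'E'
from h import *
w=viewer.camera_info("wrist");im=viewer.read_camera("wrist");s=monitor.state();print(s["eef_pos"],s["tcp_rot"],s["ft_force"])
np.save("w2.npy",w,allow_pickle=True);cv2.imwrite("pics/w2.png",im[:,:,::-1])
print(proj("w",[490,374.5,142.5],w),proj("w",[541,377,255],w))
t=viewer.read_camera("scene");c=cv2.resize(t[60:240,230:400],None,fx=3,fy=3,interpolation=cv2.INTER_CUBIC)[:,:,::-1]
cv2.imwrite("pics/c2.png",np.hstack([cv2.resize(im[192:,100:400,::-1],None,fx=.9,fy=.9),np.zeros((173,10,3),np.uint8)])) 
W=np.zeros((540,800,3),np.uint8);W[:,:510]=c;W[:290,512:800]=im[94:384,110:398,::-1];cv2.imwrite("pics/c2.png",W)
E
```

```text
[502.10256166 377.37844746 193.09338888] [ 3.13998314e+00  2.87842302e-03 -3.07808011e+00] [ 0.17001372 -0.0079238   0.78291725]
[251.14583857 195.41390573] [248.02419978 386.02075664]
```

View pics/c2.png

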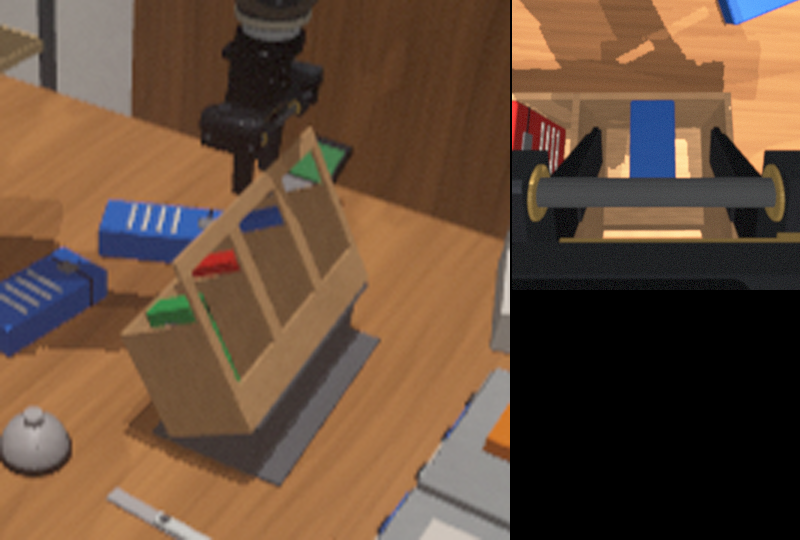

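The fingers straddle the blue case, centred within 2 mm, and the gripper body sits just on the robot side of the flap.

Call:
{"api": "move_arm", "payload": {"moves": [0,-0.012,0.05,0,0,0,0.06,0,0,0,0.06,0,0,0,0.06,0,0,0,0.06,0,0,0,0.03,0,0,0,0,0]}}

```text
t: 2.88
eef_pos: [501.8, 374.5, 142.3]
tcp_rot: [-3.141, -0.0, -3.079]
ft_force: [-0.1, 0.5, 0.2]
opening: 0.65
grip_force: 0.0
```

Call:
{"api": "move_arm", "payload": {"moves": [-0.013,0,0,0,-0.013,0,0,0,0,0,0.02,0,0,0,0,0]}}

```text
t: 3.38
eef_pos: [505.7, 374.8, 139.4]
tcp_rot: [-3.142, -0.0, -3.079]
ft_force: [-0.5, 0.4, -0.0]
opening: 0.653
grip_force: 0.0
```

Call:
{"api": "move_arm", "payload": {"moves": [-0.013,0,0,0,-0.013,0,0,0,0,0,0.02,0,0,0,0.02,0,0,0,0,0]}}

```text
t: 4.0
eef_pos: [506.2, 374.9, 133.6]
tcp_rot: [-3.141, -0.006, -3.081]
ft_force: [-24.1, -1.3, 7.7]
opening: 0.65
grip_force: 0.0
```

Call:
{"api": "move_arm", "payload": {"moves": [0.03,0,0,0,0,0,0,0]}}

```text
t: 4.25
eef_pos: [505.3, 374.9, 133.8]
tcp_rot: [3.141, 0.001, -3.078]
ft_force: [0.2, 0.5, -0.2]
opening: 0.651
grip_force: 0.0
```

Call:
{"api": "move_arm", "payload": {"moves": [0,0,0,0,0,0,0,0,0,0,0,0,0,0,0,0,0,0,0,0], "claw": 20}}

```text
t: 4.88
eef_pos: [505.3, 374.8, 133.6]
tcp_rot: [3.141, 0.0, -3.079]
ft_force: [0.6, 0.6, -1.2]
opening: 0.333
grip_force: 30.0
```

Call:
{"api": "move_arm", "payload": {"moves": [0.029,0,-0.05,0,0.046,0,-0.08,0,0.046,0,-0.08,0,0,0,0,0]}}

```text
t: 5.38
eef_pos: [486.4, 373.8, 166.5]
tcp_rot: [3.141, 0.001, -3.078]
ft_force: [1.0, 0.2, -2.0]
opening: 0.333
grip_force: 30.0
```

Call:
{"api": "move_arm", "payload": {"moves": [0.058,0,-0.1,0,0.058,0,-0.1,0,0.058,0,-0.1,0,0.058,0,-0.1,0,0.058,0,-0.1,0,0.058,0,-0.1,0,0.058,0,-0.1,0,0.058,0,-0.1,0,0,0,0,0]}}

```text
t: 6.5
eef_pos: [417.3, 369.5, 286.5]
tcp_rot: [3.14, 0.002, -3.078]
ft_force: [-0.3, 0.1, -2.0]
opening: 0.331
grip_force: 30.0
```

```bash
python3 - <<'E'
from h import *
im=viewer.read_camera("wrist");t=viewer.read_camera("scene");s=monitor.state();print(s["t"],s["eef_pos"],s["ft_force"],s["moment"])
c=cv2.resize(t[0:180,220:390],None,fx=3,fy=3,interpolation=cv2.INTER_CUBIC)[:,:,::-1]
W=np.zeros((540,800,3),np.uint8);W[:,:510]=c;W[:290,512:800]=im[94:384,110:398,::-1];cv2.imwrite("pics/c3.png",W)
E
```

```text
6.6 [417.53234763 369.23849768 284.98146399] [-0.53578089 -0.45173411 -2.57906013] [ 0.02713535  0.10621392 -0.02814172]
```

View pics/c3.png

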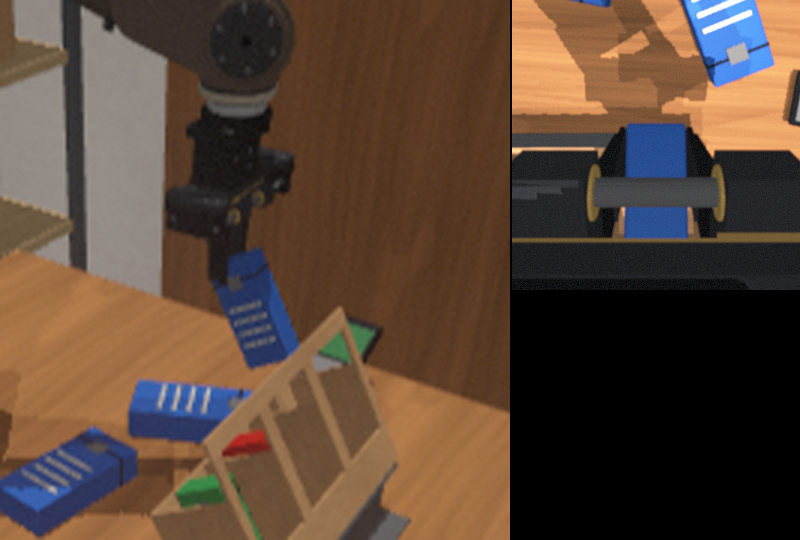

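The case is out of the carton and still leans about 30°, so the pads held it against turning. I'll bring it upright by pushing its lower face gently against the top edge of the fixed carton's front wall.

Call:
{"api": "move_arm", "payload": {"moves": [0.14,0,0,0,0.14,0,0,0,0,0,0.28,0,0,0,0.27,0,-0.05,0,0,0,-0.03,0,0,0,0,0,0,0]}}

```text
t: 7.48
eef_pos: [388.6, 367.8, 204.1]
tcp_rot: [3.14, 0.002, -3.079]
ft_force: [0.3, 0.5, -1.7]
opening: 0.337
grip_force: 30.0
```

Now I'll advance with a rise: +46 mm in X and +34 mm in Z.

Call:
{"api": "move_arm", "payload": {"moves": [-0.05,0,-0.03,0,-0.05,0,-0.03,0,-0.05,0,-0.04,0,-0.05,0,-0.04,0,-0.05,0,-0.04,0,-0.05,0,-0.04,0,0,0,0,0]}}

```text
t: 8.35
eef_pos: [433.4, 370.3, 236.1]
tcp_rot: [3.141, 0.001, -3.079]
ft_force: [-1.4, -0.4, -3.4]
opening: 0.333
grip_force: 30.0
```

```bash
python3 - <<'E'
from h import *
t=viewer.read_camera("scene");s=monitor.state();print(s["t"],s["eef_pos"],s["ft_force"],s["moment"])
W=cv2.resize(t[0:180,220:390],None,fx=3,fy=3,interpolation=cv2.INTER_CUBIC)[:,:,::-1];cv2.imwrite("pics/c4.png",W)
e=s["eef_pos"];y=e[1]-16
for q in((30,-115),(51,-115),(51,-30)):
  print(proj("scene",[e[0]+q[0],y,e[2]+q[1]]))
E
```

```text
8.4 [433.1905296  370.31387937 235.94782527] [ 1.6565869   0.08192484 -3.68182392] [0.04575745 0.0667435  0.00800593]
[299.6367968  136.51507472]
[304.47495624 138.34239928]
[306.43468425 118.16888993]
```

View pics/c4.png

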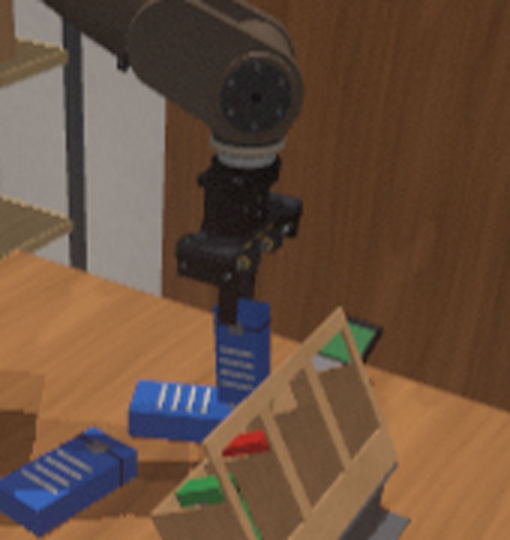

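The case now hangs nearly upright. Its left edge at crop (215,330)-(217,395) suggests a remaining lean of about 0.15 rad, so I'll push a little further.

Call:
{"api": "move_arm", "payload": {"moves": [-0.04,0,0,0,-0.04,0,-0.02,0,0,0,0,0,0.1,0,0,0,0.1,0,-0.1,0,0,0,-0.3,0,0,0,0,0]}}

```text
t: 9.28
eef_pos: [414.6, 369.9, 303.0]
tcp_rot: [3.138, 0.006, -3.078]
ft_force: [-0.1, -0.2, -3.0]
opening: 0.332
grip_force: 30.0
```

```bash
python3 - <<'E'
from h import *
t=viewer.read_camera("scene");s=monitor.state();e=s["eef_pos"];print(s["t"],e,s["ft_force"],s["moment"])
h=cv2.cvtColor(t[:,:,::-1].copy(),cv2.COLOR_BGR2HSV);m=cv2.inRange(h,(105,120,40),(130,255,255))
a=proj("scene",[e[0]+20,e[1],e[2]-50]);print(a)
x0,y0=int(a[0])-30,int(a[1])-32
m[:y0]=0;m[y0+64:]=0;m[:,:x0]=0;m[:,x0+60:]=0
for y in range(y0,y0+64,3):
    x=np.nonzero(m[y])[0]
    if len(x):print(y,x.min(),x.max(),len(x))
for dz in(-20,-115):print(proj("scene",[e[0]-9,e[1]-16,e[2]+dz]))
cv2.imwrite("pics/c5.png",cv2.resize(t[y0-30:y0+80,x0-30:x0+90,::-1],None,fx=4,fy=4,interpolation=cv2.INTER_CUBIC))
E
```

```text
9.325 [414.13539186 369.39059246 300.78279451] [-1.04315022  0.48212791 -2.88692166] [ 0.02406333  0.06908377 -0.02163837]
[297.53393437 101.126398  ]
81 296 300 5
84 288 305 11
87 288 305 11
90 288 303 10
93 288 305 17
96 287 304 18
99 287 304 10
102 287 304 9
105 287 304 12
108 287 304 12
111 287 303 9
114 287 303 17
117 296 301 6
129 267 290 17
132 267 301 23
[288.69306011  92.77940613]
[287.33624935 116.66619772]
```

View pics/c5.png

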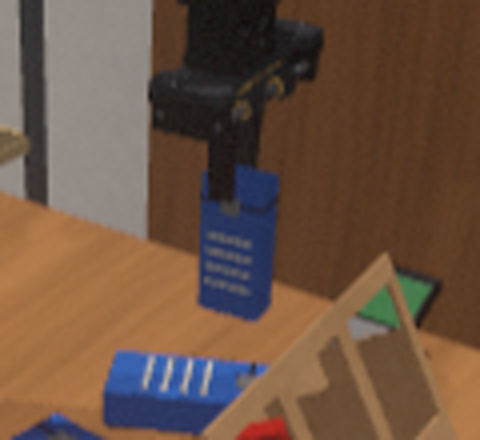

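The left edge moves only from 288 to 287 over 33 rows, so the case is upright within about 0.03 rad. I'll carry it to the bay, keeping clear of the flap.

Call:
{"api": "move_arm", "payload": {"moves": [0.005,-0.324,0,0,0.005,-0.324,0,0,0.005,-0.324,0,0,0.005,-0.324,0,0,0.005,-0.324,0,0,0.005,-0.324,0,0,0.005,-0.324,0,0,0,0,0,0]}}

```text
t: 10.32
eef_pos: [430.1, 27.1, 298.1]
tcp_rot: [-3.141, -0.001, -3.083]
ft_force: [-0.9, -0.4, -2.1]
opening: 0.333
grip_force: 30.0
```

Call:
{"api": "move_arm", "payload": {"moves": [-0.16,-0.312,0,0,-0.16,-0.312,0,0,-0.16,-0.312,0,0,-0.16,-0.312,0,0,-0.16,-0.312,0,0,0,0,0,0,0,0,0,0]}}

```text
t: 11.2
eef_pos: [564.8, -195.5, 297.9]
tcp_rot: [3.14, -0.001, -3.078]
ft_force: [-0.1, -0.2, -2.0]
opening: 0.335
grip_force: 30.0
```

```bash
python3 - <<'E'
from h import *
w=viewer.camera_info("wrist");im=viewer.read_camera("wrist");t=viewer.read_camera("scene");s=monitor.state();e=s["eef_pos"];print(s["t"],e,s["tcp_rot"],s["ft_force"],s["moment"])
print("bay proj",proj("w",[588,-195,4],w),proj("scene",[588,-195,4]),proj("scene",[e[0]+21,e[1],e[2]-115]))
for p in((294,141),(326,175),(292,205)):print(onz("top",p,28))
W=np.zeros((384,800,3),np.uint8);W[:,:512]=im[:,:,::-1];W[:,512:]=t[0+0:384,120:408,::-1];cv2.imwrite("pics/c6.png",W)
E
```

```text
11.3 [ 564.78960711 -195.23840745  298.66829589] [ 3.14115893e+00 -1.77341853e-04 -3.07759787e+00] [-0.40837523  0.35031015 -2.74284838] [0.02588199 0.03039968 0.01767718]
bay proj [252.86990338 173.86837649] [233.47692968 270.2317168 ] [229.21668943 227.25090537]
[ 689.9 -143.9   28. ]
[ 581.7 -244.8   28. ]
[ 484.7 -138.    28. ]
```

View pics/c6.png

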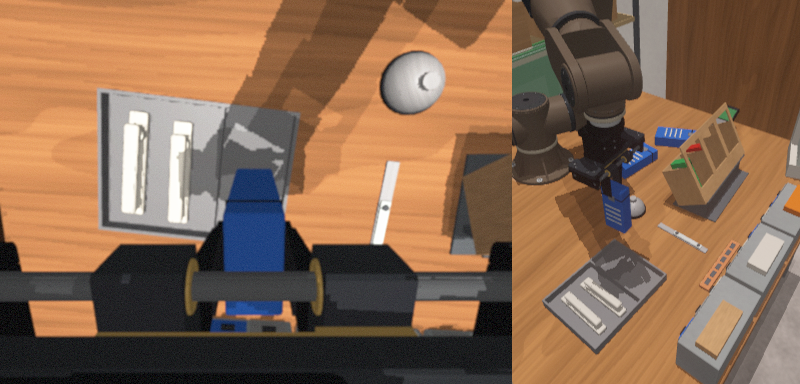

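The wrist view shows the bay's robot-side end between the divider at (219,105) and the outer rim at (298,113). The held case is above it, and the handles are off to the left.

```bash
python3 - <<'E'
from h import *
w=viewer.camera_info("wrist")
for p in((219,105),(298,113),(289,215)):print(onz("w",p,28,w))
E
```

```text
[ 493.  -246.2   28. ]
[ 496.5 -140.2   28. ]
[ 641.2 -138.7   28. ]
```

Call:
{"api": "move_arm", "payload": {"moves": [0,0,0.28,0,0,0,0.28,0,0,0,0.28,0,0,0,0.2,0,0,0,0,0,0,0,0,0]}}

```text
t: 12.05
eef_pos: [565.7, -196.5, 144.2]
tcp_rot: [-3.141, 0.002, -3.078]
ft_force: [0.6, 0.2, -1.7]
opening: 0.335
grip_force: 30.0
```

Call:
{"api": "move_arm", "payload": {"moves": [0,0.02,0.05,0,0,0,0.04,0,0,0,0.03,0,0,0,0.01,0,0,0,0,0]}}

```text
t: 12.68
eef_pos: [564.9, -193.8, 123.0]
tcp_rot: [3.141, -0.0, -3.079]
ft_force: [-0.5, 0.3, -1.8]
opening: 0.336
grip_force: 30.0
```

Call:
{"api": "move_arm", "payload": {"moves": [0,0,0.01,0,0,0,0.007,0,0,0,0,0]}}

```text
t: 13.05
eef_pos: [564.9, -193.8, 120.5]
tcp_rot: [3.141, -0.0, -3.079]
ft_force: [0.1, -0.3, -2.6]
opening: 0.337
grip_force: 30.0
```

Call:
{"api": "move_arm", "payload": {"moves": [0,0,0.007,0,0,0,0.007,0,0,0,0,0]}}

```text
t: 13.42
eef_pos: [564.9, -193.8, 118.4]
tcp_rot: [3.141, -0.0, -3.079]
ft_force: [-0.5, -0.0, -3.3]
opening: 0.338
grip_force: 30.0
```

Call:
{"api": "move_arm", "payload": {"moves": [0,0,0.008,0,0,0,0.008,0,0,0,0,0]}}

```text
t: 13.8
eef_pos: [565.1, -193.8, 116.4]
tcp_rot: [-3.141, 0.0, -3.079]
ft_force: [-0.8, 0.8, 1.2]
opening: 0.334
grip_force: 30.0
```

Call:
{"api": "move_arm", "payload": {"moves": [0,0,0.007,0,0,0,0.007,0,0,0,0,0]}}

```text
t: 14.18
eef_pos: [566.2, -194.0, 116.0]
tcp_rot: [-3.14, 0.004, -3.079]
ft_force: [0.1, 2.3, 16.6]
opening: 0.335
grip_force: 30.0
```

It is in contact. I'll ease off slightly and let go.

Call:
{"api": "move_arm", "payload": {"moves": [0,0,-0.009,0,0,0,0,0]}}

```text
t: 14.42
eef_pos: [565.6, -194.0, 116.1]
tcp_rot: [-3.141, 0.002, -3.079]
ft_force: [0.7, 0.5, 7.4]
opening: 0.33
grip_force: 30.0
```

Call:
{"api": "move_arm", "payload": {"moves": [0,0,0,0,0,0,0,0,0,0,0,0,0,0,0,0], "claw": 62}}

```text
t: 14.92
eef_pos: [564.9, -193.8, 115.2]
tcp_rot: [3.141, -0.0, -3.079]
ft_force: [-0.6, 1.0, -0.0]
opening: 0.642
grip_force: 0.0
```

Call:
{"api": "move_arm", "payload": {"moves": [0,0,-0.1,0,0,0,-0.2,0,0,0,-0.4,0,0,0,-0.4,0,0,0,0,0]}}

```text
t: 15.55
eef_pos: [566.1, -194.3, 286.1]
tcp_rot: [-3.137, 0.008, -3.079]
ft_force: [-0.6, 0.0, -1.8]
opening: 0.65
grip_force: 0.0
```

```bash
python3 - <<'E'
from h import *
t=viewer.read_camera("scene");s=monitor.state();e=s["eef_pos"];print(s["t"],e,s["tcp_rot"])
a=cv2.resize(t[180:360,140:290,::-1],None,fx=3,fy=3,interpolation=cv2.INTER_CUBIC);cv2.imwrite("pics/c7.png",a)
for z in(69,134):print(proj("scene",[586,-194,z]))
tp=viewer.read_camera("top");bl=tp[195:240,220:265].astype(int)
h=cv2.cvtColor(t[:,:,::-1].copy(),cv2.COLOR_BGR2HSV);m=cv2.inRange(h,(105,120,40),(130,255,255));m[:180]=0;m[300:]=0;m[:,:200]=0;m[:,270:]=0
for y in range(200,300,4):
    x=np.nonzero(m[y])[0]
    if len(x):print(y,x.min(),x.max())
# bell button, by wrist view later; rough from top
print("bell",onz("top",(243,217),46))
E
```

```text
15.6 [ 565.22203697 -193.90951611  283.033657  ] [-3.13943571  0.00408803 -3.07885089]
[231.97056678 255.41623667]
[230.67151594 239.87129543]
232 222 224
236 219 232
240 217 239
244 220 239
248 218 236
252 218 240
256 223 241
260 219 241
264 220 241
268 223 241
272 230 238
bell [442.7  12.9  46. ]
```

View pics/c7.png

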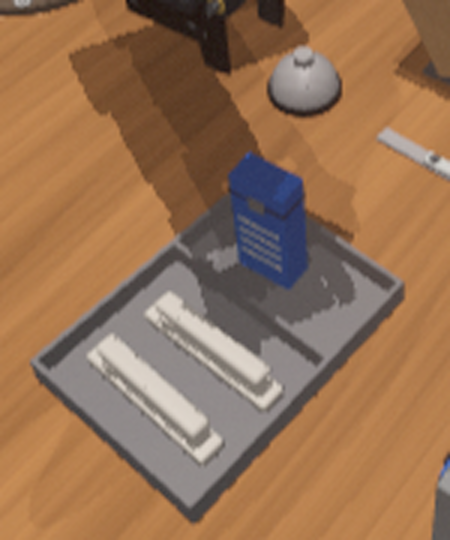

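The case stands upright in the bay, clear of the walls, and the handles are untouched. The bell button is at about crop (304,55), scene px (241,198). Next I'll shut the claw and go look at the bell.

Call:
{"api": "move_arm", "payload": {"moves": [0.092,0.281,0,0,0.092,0.281,0,0,0.092,0.281,0,0,0.092,0.281,0.2,0,0.092,0.281,0.2,0,0,0,0,0,0,0,0,0], "claw": 0}}

```text
t: 16.52
eef_pos: [483.0, 12.0, 220.0]
tcp_rot: [3.142, -0.001, -3.078]
ft_force: [-0.1, -0.4, 0.2]
opening: 0.014
grip_force: 0.0
```

```bash
python3 - <<'E'
from h import *
w=viewer.camera_info("wrist");im=viewer.read_camera("wrist");s=monitor.state();e=s["eef_pos"];print(s["t"],e,s["opening"])
print("scene est",onz("scene",(241.3,198.3-.5),58))
np.save("w3.npy",w,allow_pickle=True);p=proj("w",[443,13,58],w);print(p)
x,y=int(p[0]),int(p[1]);cv2.imwrite("pics/w3.png",im[:,:,::-1])
E
```

```text
16.575 [483.32179126  11.65930636 220.3341992 ] 0.005086699874688846
scene est [453.6  12.5  58. ]
[257.33899042 140.12848573]
```

View pics/w3.png

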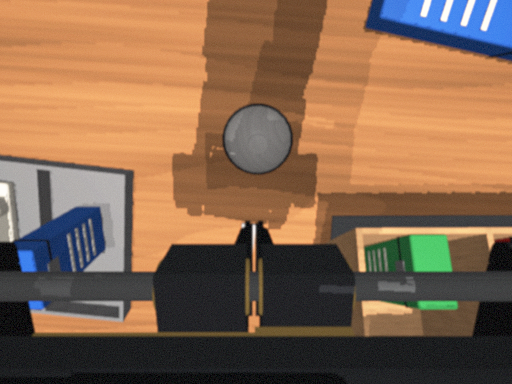

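The wrist view shows the bell dome as a circle centred at about (257.5,139) with a radius of about 35 px. The button is low-contrast against it.

```bash
python3 - <<'E'
from h import *
w=np.load("w3.npy",allow_pickle=True).item();im=cv2.imread("pics/w3.png");g=cv2.cvtColor(im,cv2.COLOR_BGR2GRAY)
hsv=cv2.cvtColor(im,cv2.COLOR_BGR2HSV);m=cv2.inRange(hsv,(0,0,0),(180,60,255));m[:95]=0;m[180:]=0;m[:,:215]=0;m[:,300:]=0
(c,r)=cv2.minEnclosingCircle(max(cv2.findContours(m,0,1)[0],key=cv2.contourArea));print(c,r,onz("w",c,0,w),onz("w",c,15,w))
cl=cv2.createCLAHE(8,(1,1)).apply(np.ascontiguousarray(g[100:178,218:296]))
print(cv2.HoughCircles(cv2.resize(cl,None,fx=4,fy=4,interpolation=2),cv2.HOUGH_GRADIENT,1,20,param1=60,param2=12,minRadius=32,maxRadius=52))
E
```

```text
(257.13897705078125, 138.5990447998047) 34.6491584777832 [447.1  13.7   0. ] [445.6  13.5  15. ]
[[[168.5 187.5  51.4]
  [156.5 155.5  51.4]
  [148.5 124.5  51.4]
  [211.5  99.5  51.4]
  [185.5 161.5  50.3]
  [146.5 183.5  50.3]
  [149.5  91.5  49.2]
  [196.5  84.5  51.4]
  [108.5 220.5  49.2]
  [243.5 171.5  43.6]
  [169.5 129.5  51.4]
  [128.5 145.5  51.4]
  [101.5 177.5  43.6]
  [232.5 145.5  43.6]
  [201.5 181.5  51.4]
  [ 50.5 109.5  51.4]
  [112.5 245.5  51.4]
  [113.5  87.5  51.4]
  [193.5 138.5  51.4]
  [ 52.5  81.5  50.3]
  [ 87.5 123.5  50.3]
  [232.5  94.5  51.4]
  [141.5  59.5  48.1]
  [226.5  57.5  48.1]
  [ 79.5 143.5  47. ]
  [233.5 123.5  43.6]
  [170.5 208.5  50.3]
  [203.5 251.5  48.1]
  [124.5 176.5  49.2]
  [221.5 176.5  45.9]
  [158.5  72.5  43.6]
  [244.5 234.5  50.3]
  [ 82.5 221.5  49.2]
  [211.5 157.5  47. ]
  [122.5 198.5  45.9]
  [ 92.5  79.5  43.6]
  [167.5 107.5  43.6]
  [161.5 235.5  51.4]
  [ 87.5  58.5  50.3]
  [259.5 183.5  50.3]
  [ 81.5 201.5  41.4]
  [230.5 204.5  41.4]
  [ 52.5 171.5  51.4]
  [254.5 147.5  51.4]
  [266.5 115.5  43.6]
  [ 73.5  99.
[... 762 characters left out ...]
5.5 235.5  44.8]
  [ 34.5  54.5  33.7]
  [ 99.5  40.5  38. ]
  [128.5 220.5  33.7]
  [190.5 203.5  33.7]
  [269.5 283.5  40.2]
  [176.5  87.5  37. ]
  [194.5 275.5  44.8]
  [ 44.5 191.5  35.8]
  [ 35.5 140.5  51.4]
  [273.5 168.5  35.9]
  [ 30.5 209.5  48.1]
  [281.5 209.5  41.4]
  [108.5  22.5  43.6]
  [  1.5 252.5  41.4]
  [ 56.5  23.5  41.4]
  [170.5  32.5  43.6]
  [ 49.5 275.5  33.6]
  [ 10.5  47.5  41.4]
  [256.5  50.5  41.4]
  [ 36.5  24.5  35.8]
  [ 25.5 254.5  36.9]
  [273.5  37.5  43.6]
  [298.5 245.5  48.1]
  [296.5 106.5  40.3]
  [  1.5  81.5  45.9]
  [ 53.5   2.5  39.2]
  [267.5 304.5  39.1]
  [310.5 263.5  42.4]
  [ 28.5 298.5  35.7]
  [244.5 301.5  40.2]
  [ 33.5   4.5  33.6]]]
```

Call:
{"api": "move_arm", "payload": {"moves": [0.24,0.027,0,0,0,0,0.3,0,0,0,0.3,0,0,0,0.3,0,0,0,0.1,0,0,0,0,0,0,0,0,0]}}

```text
t: 17.45
eef_pos: [447.4, 13.5, 71.1]
tcp_rot: [-3.141, 0.001, -3.08]
ft_force: [0.2, 0.7, 0.4]
opening: 0.009
grip_force: 0.0
```

Call:
{"api": "move_arm", "payload": {"moves": [0,0,0.04,0,0,0,0.03,0,0,0,0.015,0,0,0,0,0]}}

```text
t: 17.95
eef_pos: [446.7, 14.0, 57.5]
tcp_rot: [3.142, -0.0, -3.079]
ft_force: [0.1, -0.6, 2.2]
opening: 0.004
grip_force: 0.9
```

Contact at 2.2 N and z = 57.5. Now I'll press about 7 mm more.

Call:
{"api": "move_arm", "payload": {"moves": [0,0,0.02,0,0,0,0.015,0,0,0,0.01,0,0,0,0,0]}}

```text
t: 18.45
eef_pos: [446.8, 14.0, 51.9]
tcp_rot: [-3.141, 0.001, -3.079]
ft_force: [-5.8, -0.2, 26.6]
opening: 0.007
grip_force: 13.0
```

It bottomed out at z ≈ 52, so the full 6 mm is pressed. Retreating.

Call:
{"api": "move_arm", "payload": {"moves": [0,0,-0.05,0,0,0,-0.2,0,0,0,-0.35,0,0,0,-0.4,0,0,0,-0.2,0,0,0,0,0,0,0,0,0]}}

```text
t: 19.32
eef_pos: [446.3, 14.1, 229.9]
tcp_rot: [3.141, -0.001, -3.079]
ft_force: [0.3, -0.4, -0.4]
opening: 0.003
grip_force: 0.0
```

```bash
python3 - <<'E'
from h import *
from cell import order
t=viewer.read_camera("scene")
h=cv2.cvtColor(t[:,:,::-1].copy(),cv2.COLOR_BGR2HSV);m=cv2.inRange(h,(105,120,40),(130,255,255));m[:225]=0;m[280:]=0;m[:,:205]=0;m[:,260:]=0
x,y=np.nonzero(m)[1],np.nonzero(m)[0];print(x.min(),x.max(),y.min(),y.max(),len(x))
print(order.job_done())
E
```

```text
217 241 231 275 563
the job is handed in; nothing more can be done
None
```

The blue case stands upright and released in the tray's empty bay, the bell was then pressed fully down, and the job was handed in at about 19 s; no verdict came back.

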